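# Shut the test enclosure and hold the run lever half way

### The arm

A 6-joint arm with a two-finger parallel gripper is mounted at the origin on the work surface. World frame = base frame: x ahead of the robot, y to its left, z up, the work surface at z = 0. Lengths are in m, angles in rad, forces in N, time in s.
With the tool pointing down it reaches from about 0.3 to 0.95 m from the base axis. Payload 3.1 kg.
Tool frame: the origin (TCP) lies at the very end of the fingers, on their centre line; the grasp point (between the pads) lies 19 mm behind it (ctrl.pinch_z is the distance from the TCP to the grasp point, in m); x points along the fingers, y is the direction in which the jaws open and shut, and the axes are right-handed (so a half turn about x gives the same grasp; the last joint's range is limited). The gripper opens to 85 mm and grips with 20 to 120 N. Pads are 22 mm wide; open, the fingers measure 114 mm over their backs; the gripper's body (76 mm by 85 mm) begins 54 mm behind the grasp point. The pads swing forward as they close: fully open they stand 13 mm farther back than shut.
Start: joints at [-0.07, 0.308, 1.634, -0, 1.2, -0.07], TCP at [0.625, -0, 0.231] pointing down, gripper open.
Joint ranges: [-3.06, 3.06], [-0.79, 1.96], [0.05, 2.63], [-1.19, 4.34], [0.05, 2.64], [-2.94, 2.94]. Speed limits (rad/s): [2.79, 2.79, 3.14, 3.14, 3.14, 3.14].

### API

Orientations are given as a unit quaternion [x, y, z, w].
In Python, from rig import readout, capture, camera_params, order, find_in, trace, ctrl gives the robot as it stands.
- The arm moves only by the tool arm_command, never from a script. Its argument "moves" is a list of rows, each an object of numbers: "tx", "ty", "tz": the shift along the tool's x, y, z in m; "ax", "ay", "az": the turn, a rotation vector about the tool's x, y, z in rad. In form: [{"tx": .., "ty": .., "tz": .., "ax": .., "ay": .., "az": ..}, ...]. A call has 1 to 20 rows; each row is the pose to reach, as a shift and turn from the pose commanded when the call began, along the tool's axes at that moment; what a row does not reach only later rows make up. A row lasts 1/10 s, in which the tool goes at most 50 mm and 8.59 degrees, less where a joint would pass 70% of its speed; a pose out of reach is approached as far as the arm can. A call with a gripper value outside its range is refused whole. "gripper" is the closure, from -1 (fully open) to 1 (shut), so that 0 is half open, set as the call begins (left out, the last holds). The fingers move at their own pace and stop on an object; "newtons" is the grip in N (left out, the last holds). Time passes only in rows, so rows that repeat a pose let the fingers close. It gives the time, the measured TCP pose, the force and the opening at its end, in the units of the state.
- readout.state(): the state, without advancing time (a new reading comes with each control period).
- capture(name): name is "scene" or "side" or "wrist"; returns (picture, depth): 480x640x3 uint8, red, green, blue; 480x640 float32, m along the optical axis (not along the pixel's ray), 0 where there is no reading.
- camera_params(name): a dict with "fovy" (degrees; the focal length in pixels is half the picture's height over the tangent of half this angle, whatever the lens; pixels are square), "cx", "cy" (the principal point, pixels), "distortion" ([k1, k2, p1, p2, k3] as OpenCV has them; the pictures are not rectified), "R" (3x3) and "t" (3): a world point X has camera coordinates R X + t; the wrist camera has in their place "tool_from_camera" (4x4, takes a point from camera to tool coordinates, whose origin is the TCP and whose axes are the tool frame's). Camera axes: x right, y down, z forward; pixel columns grow to the right and rows downward; lengths in m; the calibration is good to about 2 mm. A picture is of the moment at which its call begins: read the wrist's pose just before it. camera_params takes no time and is no camera call.
- order.finish_job(): hands the job in, once; it reports no verdict.
Trained networks look in the newest picture that a camera, given by its name, has taken for a name from the list of things; names that differ only in an ending like _2 or _b are one class to them, and where a whole thing is asked for, a point or a joint stands for the part that bears it (a point fixed in the world has none). Each returns a list of dicts, best first, with "conf" (0 to 1); they miss things now and then, are a little off and sometimes report something else, mostly with a low value. They report only what shows in the picture. A call takes as long as a camera call. They do not tell look-alikes from the thing itself.
- find_in(name, camera): "pixel" ([row, column] in pixels, amid what is visible of it).
- trace(name, camera): "pixels" (480x640 bool, what is visible of it) and "pixel" ([row, column] in pixels, amid what is visible of it).
The state is a dict: "time_s": time; "qpos": joint angles; "qvel": joint speeds; "effort": joint torques, N m; "position": TCP position; "tcp_rot": TCP orientation; "wrist_force": force on the tool from outside, world axes, zero at the start; "moment": the same for the moment, N m; "opening": opening from 0.0 (shut) to 1.0 (fully open).
Only numpy, scipy, OpenCV 4.12 (cv2) and the standard library are available. Lean on these libraries where they do the work, as an engineer would, in place of code of your own. Each camera call takes 0.05 s, during which the arm holds its last target.

### The job

Push the door of the small control enclosure shut until it seats on its catch, and only then press the sprung hold-to-run lever of the bench station about half way down, so that its side pointer stands between the two ridges of the index plate, and keep it there for at least three seconds. Never press the lever to its bottom stop, and do not shift the other things on the bench. Finish while still holding the lever half way down: do not let go.

Things in the scene. Friction and masses are not known exactly. Their poses are not given: they have to be found in the camera images.
- enclosure: Fixed grey steel box, 140 deep (x) by 220 wide (y) by 170 high, open at its front (own -x), on the bench, turned by up to 9 degrees. Origin: centre of its underside, z up. Its door hangs on the front edge of the left (+y) side wall: vertical hinge axis at x = -70, y = +110 mm.
- door (a joint): Door angle, rad: 0 = fully shut (hard stop), grows as the free edge swings out towards the robot; starts at 0.5 to 1.0; stays where left. From about 0.075 down a sprung roller catch resists (up to about 6 N at the free edge, 9 N at 150 mm from the hinge); below about 0.03 it pulls the door shut and keeps it. Seated: below 0.015.
- door_face (a point): Point on the outer face of the door at its top edge, 170 mm up, 150 mm from the hinge axis; moves with the door, a flat grey panel 16 thick, 220 wide, 166 high, its foot 4 above the bench, no handle. Axes: -x out of the outer face, y along the door to the hinge. Shut, the outer face is 86 mm in front of the enclosure's origin. Push on it 20 to 30 mm below the top.
- console: Fixed hold-to-run station, left or right of the enclosure (tray on the other side): grey box 160 (x) by 100 (y) by 50 high, turned by up to 20 degrees. Origin: centre of its underside, z up. The lever's hinge, on two cheeks at the far end, runs along y at x = 50, z = 68 mm; the lever's free end rises towards the robot (own -x).
- index_mark (a point): Mid-point between the two dark level ridges (centres 79 and 100 mm above the bench) of the station's index plate: an upright aluminium plate 34 long, 3 thick, top 125 mm above the bench, beside the paddle, 46 mm to the +y side of the lever's middle.
- lever (a joint): Lever angle, rad: 0 = at rest, sloping 0.44 above level; 0.44 = bottom stop, level. A spring returns it: at the paddle about 4 N starts it, 8 N holds it half way, 13 N reaches the bottom. Half way is 0.22; pointer between the ridges is 0.15 to 0.29; above 0.40 counts as bottomed.
- paddle_top (a point): Centre of the top face of the black ribbed paddle on the lever's free end; moves with it: 114 mm above the bench at rest, 94 half way, 72 at the bottom. The paddle is 50 (along the lever) by 36 wide by 8 thick, its middle 100 mm from the hinge axis, on a steel bar 18 wide. A steel pointer pin, 5 thick, sticks out of its side towards the index plate.
- tray: Bystander: loose grey parts tray 150 x 100 x 40 with terminal blocks, 0.7 kg; origin at its underside's centre. Leave it alone.
- contactor: Bystander: loose white switching block 75 x 45 x 82 high; origin at its underside's centre. Leave it alone.
- jar: Bystander: loose whitish jar with a white cap, 60 across, 85 high; origin at its underside's centre. Leave it alone.
- screwdriver: Bystander: loose black-handled screwdriver 190 long lying at the right of the work; own x along it. Leave it alone.
There are look-alikes about, which are no part of the job. What is shaped like the console but orange is not meant.

How it is judged:
By the outcome, as a careful person would: the job done as asked, in the order asked, and still so for the second after the job is handed in, while the arm keeps its last pose, push and grip.
It also fails if it takes over 48 s, if anything falls off the work surface, if the arm or the gripper's body presses on something with over 40 N, if the wrist force passes 120 N, or if a joint passes its speed limit or range.

## Working session

There is one attempt and no reset: what is moved stays moved. The work goes in short steps, Python scripts to look and compute and a tool call to move; the robot and the scene stay as the last step left them, time stands still between calls to the robot, and variables do not carry over. Pictures are saved under pics/ and viewed, and the job is handed in when it is done.

Besides the shell and the picture viewer there is one more tool, called after "Call:" by a JSON object that holds its "op" and its "data", one argument or row to a line. arm_command: Moves the arm, as the interface text tells. Its arguments: {"type":"object","properties":{"moves":{"type":"array"},"gripper":{"type":"number"},"newtons":{"type":"number"}},"required":["moves"]}

```bash
mkdir -p pics; ls
cat > h.py <<'E'
import numpy as np,cv2,json
from rig import readout,capture,camera_params,order,find_in,trace,ctrl
from scipy.spatial.transform import Rotation as Ro
def K(p):
    f=240/np.tan(np.radians(p['fovy'])/2); return np.array([[f,0,p['cx']],[0,f,p['cy']],[0,0,1]])
def RT(name,st=None):
    p=camera_params(name)
    if name=='wrist':
        st=st or readout.state()
        T=np.eye(4);T[:3,:3]=Ro.from_quat(st['tcp_rot']).as_matrix();T[:3,3]=st['position']
        W=T@np.array(p['tool_from_camera']); return p,W[:3,:3],W[:3,3]
    R=np.array(p['R']);t=np.array(p['t']); return p,R.T,-R.T@t
def cloud(name,d,st=None):
    p,R,o=RT(name,st); v,u=np.mgrid[0:480,0:640]
    n=cv2.undistortPoints(np.stack([u.ravel(),v.ravel()],1).astype(np.float64)[:,None],K(p),np.array(p['distortion'],float))[:,0]
    c=np.c_[n,np.ones(len(n))]*d.ravel()[:,None]
    return (c@R.T+o).reshape(480,640,3)
def proj(name,X,st=None):
    p,R,o=RT(name,st); Rc=R.T; t=-Rc@o
    return cv2.projectPoints(np.atleast_2d(np.array(X,float)),cv2.Rodrigues(Rc)[0],t,K(p),np.array(p['distortion'],float))[0][:,0]
def save(n,im): cv2.imwrite('pics/'+n+'.png',im[:,:,::-1])
E
python3 - <<'E'
from h import *
s=readout.state();print(s)
for c in ['scene','side','wrist']:
    im,d=capture(c);save(c+'0',im);np.savez('/tmp/%s0.npz'%c,im=im,d=d)
    print(c,{k:v for k,v in camera_params(c).items()})
    for n in ['enclosure','door_face','console','paddle_top','tray','index_mark','contactor','jar','screwdriver']:
        if c!='wrist': print(n,[(round(r['conf'],2),np.round(r['pixel']).tolist()) for r in find_in(n,c)][:4])
E
```

```text
pics
{'time_s': 0.0, 'qpos': array([-6.96833080e-02,  3.08969052e-01,  1.63521245e+00, -2.96529419e-05,
        1.19967662e+00, -6.97009929e-02]), 'qvel': array([ 9.25118476e-04,  4.24407346e-05, -5.25378813e-04,  2.48632097e-04,
        5.31588887e-04, -1.81214384e-04]), 'effort': array([ 1.43707580e-04, -4.15252447e+01, -2.76667070e+01, -1.74997494e-04,
        1.01000658e-02, -1.14578896e-05]), 'position': array([6.24174809e-01, 3.19350513e-05, 2.30057116e-01]), 'tcp_rot': array([ 0.49945964,  0.50060482, -0.50052548,  0.49940877]), 'wrist_force': array([-0.73758184, -0.05040027, -0.05136009]), 'moment': array([-0.00258951,  0.0066307 , -0.01475848]), 'opening': 0.9987036712985761}
scene {'fovy': 55.562295457443945, 'cx': 308.1467613490938, 'cy': 238.74257619138382, 'distortion': array([0.03034139, 0.        , 0.        , 0.        , 0.        ]), 'R': array([[-0.36938538,  0.9291659 , -0.01432418],
       [ 0.56264414,  0.21135545, -0.7992249 ],
       [-0.73958503, -0.30328141, -0.60086136]]), 't': array([ 0.21410599, -0.15021867,  1.48847319])}
enclosure [(0.77, [309.0, 297.0])
[... 984 characters left out ...]
y []
index_mark [(0.79, [187.0, 190.0]), (0.72, [174.0, 288.0])]
contactor [(0.47, [150.0, 362.0])]
jar [(0.73, [302.0, 481.0])]
screwdriver [(0.61, [420.0, 408.0])]
wrist {'fovy': 69.01678725554949, 'cx': 320.3600583708863, 'cy': 233.50958147581852, 'distortion': array([-0.02516522,  0.        ,  0.        ,  0.        ,  0.        ]), 'tool_from_camera': array([[ 1.03958518e-03, -3.19020847e-01,  9.47747128e-01,
        -1.43512604e-01],
       [ 9.99999441e-01,  1.46892448e-04, -1.04745540e-03,
        -3.22292649e-04],
       [ 1.94943212e-04,  9.47747687e-01,  3.19020821e-01,
        -8.21298298e-02],
       [ 0.00000000e+00,  0.00000000e+00,  0.00000000e+00,
         1.00000000e+00]])}
```

View pics/scene0.png

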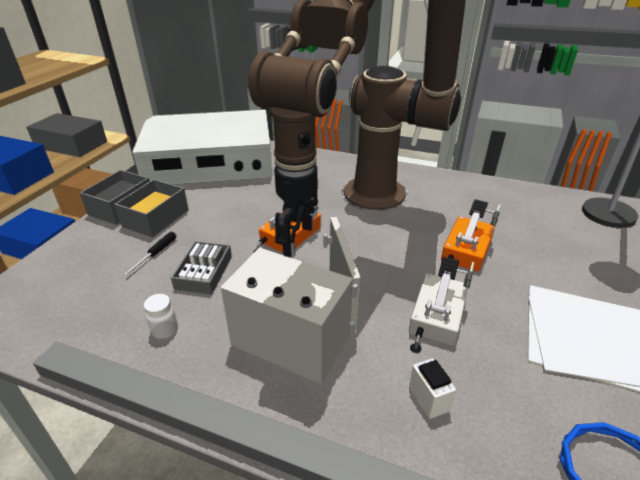

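View pics/side0.png

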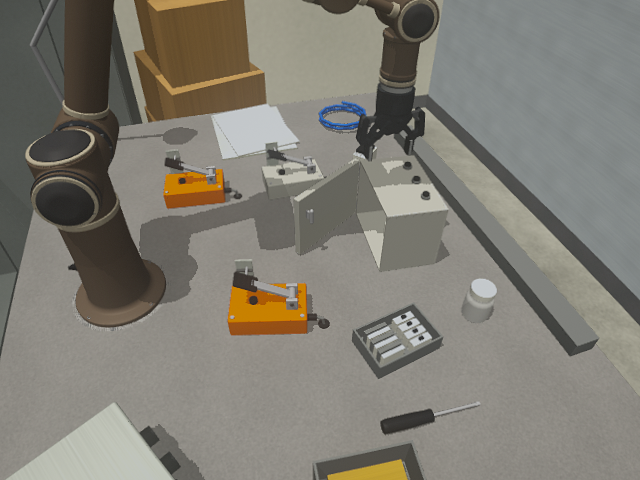

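View pics/wrist0.png

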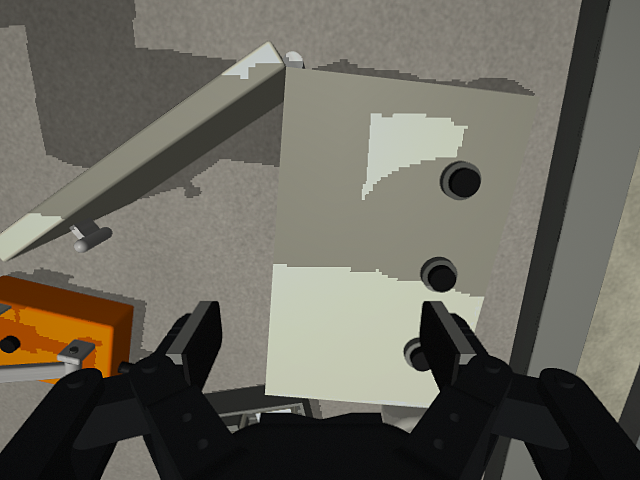

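The scene picture shows the grey console at about row 305, col 440 (side view: 176, 290). There are two orange look-alikes at scene (238,473) and (231,274). The enclosure is at (309,297), with its door open towards the robot at (270,342). Next I'll measure poses from depth.

Run:
```python
from h import *
C={}
for c in ['scene','side','wrist']:
    z=np.load('/tmp/%s0.npz'%c);P=cloud(c,z['d']);P[z['d']==0]=np.nan;C[c]=(z['im'].astype(int),P);
    b=P[...,2]; print(c,'bench z med',np.nanmedian(b[(abs(b)<.01)]))
def box(Q):
    r=cv2.minAreaRect((Q[:,:2]*1000).astype(np.float32));return np.round(r[0],1),np.round(r[1],1),round(r[2],1)
for c in C:
    im,P=C[c];sat=im.max(2)-im.min(2)
    m=(abs(P[...,2]-.17)<.004)&(P[...,0]>.45)&(P[...,0]<.95)&(abs(P[...,1])<.3)&(im.min(2)>60)
    n,l,st,_=cv2.connectedComponentsWithStats(m.astype(np.uint8))
    for i in range(1,n):
        if st[i,4]>60: Q=P[l==i];print(c,'z170',st[i],box(Q),Q[:,2].mean())
    m=(abs(P[...,2]-.05)<.004)&(P[...,0]>.3)&(sat<45)
    n,l,st,_=cv2.connectedComponentsWithStats(m.astype(np.uint8))
    for i in range(1,n):
        if st[i,4]>60: Q=P[l==i];print(c,'z50',st[i],box(Q))
for c,(a,b) in {'scene':(440,300),'side':(290,176)}.items():
    im,P=C[c]
    k=im[b-60:b+60,a-60:a+60].astype(np.uint8);save('crop_'+c,cv2.resize(k,(600,600),interpolation=cv2.INTER_NEAREST))
```

```text
scene bench z med 0.00043835388087232197
side bench z med -0.0004948748796855806
wrist bench z med 0.0010165346345722692
scene z170 [ 221  226  140  101 5765] (array([592.6,   4.4]), array([231.9, 288.1]), 83.7) 0.17050859932559115
scene z50 [126 189  29  19  72] (array([ 357. , -634.9]), array([  8.9, 112.4]), 84.0)
scene z50 [139 196  47  28 120] (array([ 383.6, -521.8]), array([ 35.7, 161.2]), 72.2)
scene z50 [ 411  273   55   60 1762] (array([476.9, 277.9]), array([ 98.9, 164.5]), 88.6)
scene z50 [146 312  29  14  82] (array([ 751.1, -275.3]), array([27.1, 59.3]), 36.3)
scene z50 [250 318 108  51 273] (array([705.7,  56.1]), array([107.1, 231.2]), 34.8)
scene z50 [412 371  43  34 119] (array([720.3, 292.5]), array([83.2, 39.1]), 75.4)
side z170 [ 308  155  140   64 3574] (array([592.8,   0.9]), array([230.8, 287.3]), 83.4) 0.16924462996716508
side z50 [485  12  48  28  90] (array([1914.5, 1300. ]), array([426.2,  29.3]), 88.7)
side z50 [553  50  87  53 182] (array([1911.8,  655.8]), array([545.5,  23.4]), 89.6)
side z50 [262 160  62  27 939] (array([475.3, 273.8]), array([101.6, 159.6]), 88.7)
side z50 [295 196  83  46 199] (array([533.1,  58. ]), array([265.9,  33.1]), 23.8)
side z50 [381 248  57  10 137] (array([ 652.9, -119.5]), array([  7.1, 136.8]), 83.3)
side z50 [466 293  28  18  90] (array([ 726.4, -300.8]), array([29.4, 58.8]), 46.8)
side z50 [317 449 102  31 216] (array([ 387.7, -529.3]), array([ 46.3, 156.6]), 66.6)
wrist z170 [  35   41  250  193 8648] (array([524.2,  67.2]), array([181.7,  16.5]), 31.4) 0.17088888624563742
wrist z170 [  265    67   275   341 65380] (array([664.6,  -9.4]), array([221.3, 141. ]), 84.1) 0.17085768472976734
wrist z50 [389 412  34  13 178] (array([ 726.3, -262.2]), array([41.7,  9.7]), 20.7)
```

```bash
python3 -c "
import cv2,numpy as np
a=cv2.imread('pics/crop_scene.png');b=cv2.imread('pics/crop_side.png');cv2.imwrite('pics/crops.png',np.hstack([cv2.resize(a,(400,400)),cv2.resize(b,(400,400))]))"
```

```text
(no output)
```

View pics/crops.png

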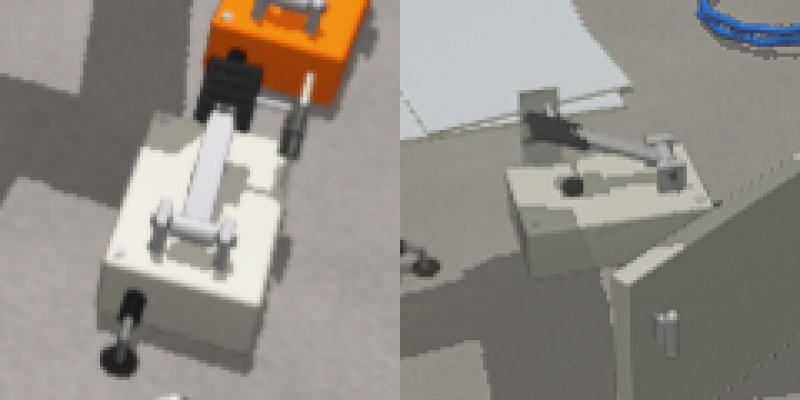

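The grey console is confirmed in both crops. The enclosure yaw comes out at about -5.9° and the door at about 0.92 rad. I'll move the shut gripper to the outside of the door.

Call:
{"op": "arm_command", "data": {
  "moves": [
    {"ty": -0.03, "tz": -0.012, "ax": -0.14},
    {"ty": -0.07, "tz": -0.028, "ax": -0.28},
    {"ty": -0.11, "tz": -0.043, "ax": -0.42},
    {"ty": -0.15, "tz": -0.06, "ax": -0.56},
    {"ty": -0.18, "tz": -0.072, "ax": -0.7},
    {"ty": -0.184, "tz": -0.072, "ax": -0.84},
    {"ty": -0.184, "tz": -0.072, "ax": -1.0},
    {"ty": -0.184, "tz": -0.072, "ax": -1.0},
    {"tx": 0.02, "ty": -0.184, "tz": -0.072, "ax": -1.0},
    {"tx": 0.05, "ty": -0.184, "tz": -0.072, "ax": -1.0},
    {"tx": 0.085, "ty": -0.184, "tz": -0.072, "ax": -1.0},
    {"tx": 0.085, "ty": -0.184, "tz": -0.072, "ax": -1.0},
    {"tx": 0.085, "ty": -0.184, "tz": -0.072, "ax": -1.0}
  ],
  "gripper": 1,
  "newtons": 60
}}

```text
schema error: expected keys tx, ty, tz, ax, ay, az
```

Run:
```python
from h import *
s=readout.state();print({k:np.round(v,3) for k,v in s.items() if k not in('effort',)}, Ro.from_quat(s['tcp_rot']).as_matrix().round(3))
im,d=capture('wrist');save('wrist1',im);np.savez('/tmp/wrist1.npz',im=im,d=d)
P=cloud('wrist',d,s)
m=(abs(P[...,2]-.17)<.004)&(d>0)&(im.min(2)>60)
n,l,st,_=cv2.connectedComponentsWithStats(m.astype(np.uint8))
for i in range(1,n):
    if st[i,4]>200: Q=P[l==i];print(st[i],cv2.minAreaRect((Q[:,:2]*1000).astype(np.float32)))
im,d=capture('scene');save('scene1',im);np.savez('/tmp/scene1.npz',im=im,d=d)
```

```text
{'time_s': np.float64(1.05), 'qpos': array([-0.07 ,  0.308,  1.634, -0.   ,  1.2  , -0.07 ]), 'qvel': array([ 0.001, -0.002, -0.001,  0.002,  0.001,  0.001]), 'position': array([ 0.625, -0.   ,  0.231]), 'tcp_rot': array([-0.5, -0.5,  0.5, -0.5]), 'wrist_force': array([ 0.528, -0.367, -0.498]), 'moment': array([ 0.024, -0.044, -0.01 ]), 'opening': np.float64(1.0)} [[-0.  1. -0.]
 [-0. -0. -1.]
 [-1. -0.  0.]]
[   0   41  285  220 9943] ((508.0234069824219, 57.328857421875), (219.58425903320312, 16.526260375976562), 31.433975219726562)
[  265    67   275   341 65346] ((664.55517578125, -9.463760375976562), (221.4026641845703, 140.80555725097656), 84.0871810913086)
```

View pics/wrist1.png

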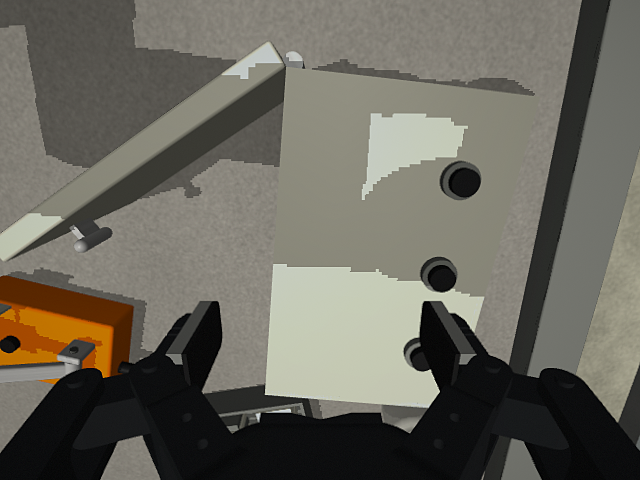

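View pics/scene1.png

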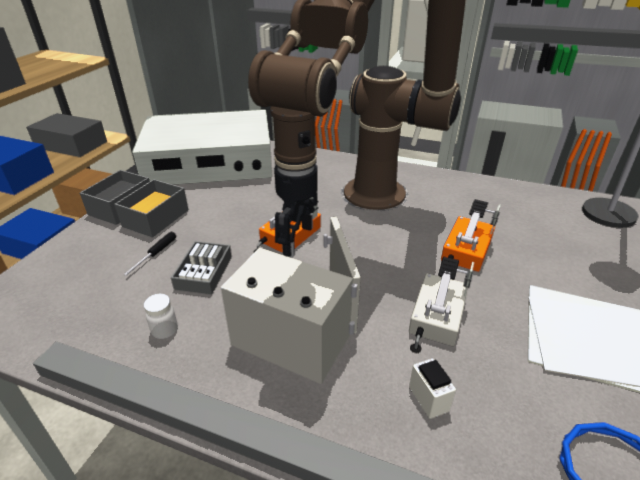

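The call was refused because every key is needed. The second wrist picture agrees with the first: door top centre (508,57), 219.6 mm long.

Call:
{"op": "arm_command", "data": {
  "moves": [
    {"tx": 0, "ty": -0.03, "tz": -0.012, "ax": -0.14, "ay": 0, "az": 0},
    {"tx": 0, "ty": -0.07, "tz": -0.028, "ax": -0.28, "ay": 0, "az": 0},
    {"tx": 0, "ty": -0.11, "tz": -0.043, "ax": -0.42, "ay": 0, "az": 0},
    {"tx": 0, "ty": -0.15, "tz": -0.06, "ax": -0.56, "ay": 0, "az": 0},
    {"tx": 0, "ty": -0.18, "tz": -0.072, "ax": -0.7, "ay": 0, "az": 0},
    {"tx": 0, "ty": -0.184, "tz": -0.072, "ax": -0.84, "ay": 0, "az": 0},
    {"tx": 0, "ty": -0.184, "tz": -0.072, "ax": -1.0, "ay": 0, "az": 0},
    {"tx": 0, "ty": -0.184, "tz": -0.072, "ax": -1.0, "ay": 0, "az": 0},
    {"tx": 0.02, "ty": -0.184, "tz": -0.072, "ax": -1.0, "ay": 0, "az": 0},
    {"tx": 0.05, "ty": -0.184, "tz": -0.072, "ax": -1.0, "ay": 0, "az": 0},
    {"tx": 0.085, "ty": -0.184, "tz": -0.072, "ax": -1.0, "ay": 0, "az": 0},
    {"tx": 0.085, "ty": -0.184, "tz": -0.072, "ax": -1.0, "ay": 0, "az": 0},
    {"tx": 0.085, "ty": -0.184, "tz": -0.072, "ax": -1.0, "ay": 0, "az": 0}
  ],
  "gripper": 1,
  "newtons": 60
}}

```text
time_s: 2.45
position: [0.4408, 0.0719, 0.1462]
tcp_rot: [0.199, 0.679, -0.2, 0.678]
wrist_force: [0.2, 0.3, 0.7]
opening: 0.003
```

Run:
```python
from h import *
s=readout.state();print({k:np.round(v,3) for k,v in s.items() if k not in('effort',)}, Ro.from_quat(s['tcp_rot']).as_matrix().round(3))
im,d=capture('wrist');save('wrist2',im);np.savez('/tmp/wrist2.npz',im=im,d=d)
P=cloud('wrist',d,s)
m=(abs(P[...,2]-.17)<.004)&(d>0)&(im.min(2)>60)
n,l,st,_=cv2.connectedComponentsWithStats(m.astype(np.uint8))
for i in range(1,n):
    if st[i,4]>200: Q=P[l==i];print(st[i],cv2.minAreaRect((Q[:,:2]*1000).astype(np.float32)))
# rows: follow arc at r=.155
H=np.array([.6063,.1072]);R=Ro.from_quat(s['tcp_rot']).as_matrix()
a0=np.radians(-95.9)
for th in [.97,.92,.8,.7,.6,.5,.4,.3,.25,.2,.15,.1,.05,.0,-.05]:
    a=a0-th; dd=np.array([np.cos(a),np.sin(a)]);n=np.array([dd[1],-dd[0]])
    p=H+.155*dd+(.016+.011)*n; D=np.r_[p,.145]-s['position'];print(th,p.round(3),(R.T@D).round(4))
```

```text
{'time_s': np.float64(2.45), 'qpos': array([ 0.064,  0.072,  2.109,  0.   ,  0.963, -0.934]), 'qvel': array([-0.001, -0.032, -0.038, -0.002, -0.008, -0.007]), 'position': array([0.441, 0.072, 0.146]), 'tcp_rot': array([ 0.199,  0.679, -0.2  ,  0.678]), 'wrist_force': array([0.158, 0.282, 0.669]), 'moment': array([-0.031, -0.066,  0.021]), 'opening': np.float64(0.003)} [[-0.002  0.542  0.841]
 [-0.     0.841 -0.542]
 [-1.    -0.001 -0.001]]
[ 140  347   55   39 1160] ((421.7217712402344, 5.537842750549316), (19.026628494262695, 16.86070442199707), 32.680728912353516)
0.97 [0.457 0.057] [ 0.0012 -0.0037  0.0219]
0.92 [0.46 0.05] [ 0.0012 -0.0084  0.0282]
0.8 [0.468 0.032] [ 0.0011 -0.0185  0.0441]
0.7 [0.476 0.019] [ 0.0011 -0.0254  0.0583]
0.6 [0.485 0.006] [ 0.0011 -0.0308  0.073 ]
0.5 [ 0.496 -0.005] [ 0.0011 -0.0348  0.0883]
0.4 [ 0.508 -0.016] [ 0.0011 -0.0371  0.1038]
0.3 [ 0.521 -0.025] [ 0.0011 -0.038   0.1195]
0.25 [ 0.527 -0.029] [ 0.001  -0.0378  0.1274]
0.2 [ 0.534 -0.033] [ 0.001  -0.0372  0.1352]
0.15 [ 0.541 -0.036] [ 0.001  -0.0363  0.143 ]
0.1 [ 0.549 -0.039] [ 0.001  -0.0349  0.1508]
0.05 [ 0.556 -0.042] [ 0.001  -0.0332  0.1584]
0.0 [ 0.564 -0.044] [ 0.001  -0.0311  0.166 ]
-0.05 [ 0.571 -0.046] [ 0.001  -0.0286  0.1735]
```

View pics/wrist2.png

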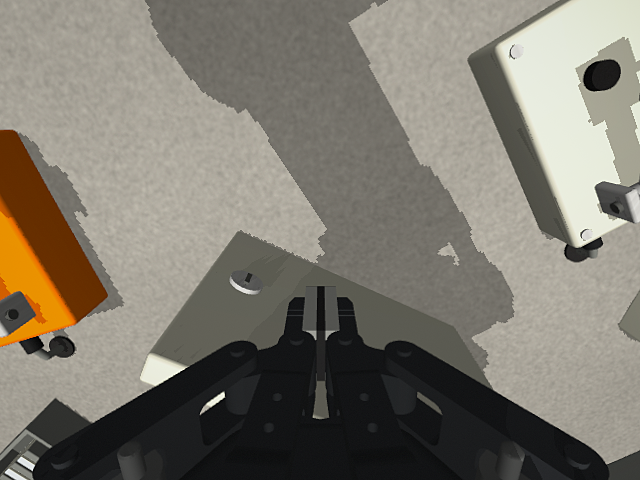

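The wrist picture shows the shut fingers (320,300) standing outside the door panel. I'll push along the arc.

Call:
{"op": "arm_command", "data": {
  "moves": [
    {"tx": 0, "ty": -0.004, "tz": 0.012, "ax": 0, "ay": 0, "az": 0},
    {"tx": 0, "ty": -0.008, "tz": 0.022, "ax": 0, "ay": 0, "az": 0},
    {"tx": 0, "ty": -0.012, "tz": 0.03, "ax": 0, "ay": 0, "az": 0},
    {"tx": 0, "ty": -0.016, "tz": 0.038, "ax": 0, "ay": 0, "az": 0},
    {"tx": 0, "ty": -0.02, "tz": 0.046, "ax": 0, "ay": 0, "az": 0},
    {"tx": 0, "ty": -0.024, "tz": 0.055, "ax": 0, "ay": 0, "az": 0},
    {"tx": 0, "ty": -0.028, "tz": 0.065, "ax": 0, "ay": 0, "az": 0},
    {"tx": 0, "ty": -0.032, "tz": 0.075, "ax": 0, "ay": 0, "az": 0},
    {"tx": 0, "ty": -0.034, "tz": 0.085, "ax": 0, "ay": 0, "az": 0},
    {"tx": 0, "ty": -0.036, "tz": 0.095, "ax": 0, "ay": 0, "az": 0},
    {"tx": 0, "ty": -0.037, "tz": 0.105, "ax": 0, "ay": 0, "az": 0},
    {"tx": 0, "ty": -0.038, "tz": 0.115, "ax": 0, "ay": 0, "az": 0},
    {"tx": 0, "ty": -0.038, "tz": 0.125, "ax": 0, "ay": 0, "az": 0},
    {"tx": 0, "ty": -0.037, "tz": 0.133, "ax": 0, "ay": 0, "az": 0},
    {"tx": 0, "ty": -0.036, "tz": 0.14, "ax": 0, "ay": 0, "az": 0},
    {"tx": 0, "ty": -0.036, "tz": 0.14, "ax": 0, "ay": 0, "az": 0}
  ]
}}

```text
time_s: 4.1
position: [0.5406, -0.0345, 0.1465]
tcp_rot: [0.199, 0.678, -0.199, 0.679]
wrist_force: [0.9, 0.4, 0.0]
opening: 0.0
```

```bash
cat > door.py <<'E'
from h import *
import sys
t=sys.argv[1]
s=readout.state();print({k:np.round(v,3) for k,v in s.items() if k in('time_s','position','wrist_force','tcp_rot','qvel')})
xo=np.array([np.cos(np.radians(-5.9)),np.sin(np.radians(-5.9))]);yo=np.array([-xo[1],xo[0]])
for c in ['side','scene']:
    im,d=capture(c);save(c+t,im);np.savez('/tmp/%s%s.npz'%(c,t),im=im,d=d)
    P=cloud(c,d);q=P[...,:2]-[.6646,-.0094];u=q@xo;v=q@yo
    m=(abs(P[...,2]-.1705)<.004)&(d>0)&(u<-.073)&(u>-.3)&(abs(v)<.12)&(im.min(2)>50)
    if m.sum()>20:
        L=cv2.fitLine(np.c_[u[m],v[m]].astype(np.float32),cv2.DIST_HUBER,0,.01,.01).ravel()
        print(c,m.sum(),'theta',np.arctan2(abs(L[0]),abs(L[1])).round(3),'u range',np.percentile(u[m],[2,98]).round(4),'v',np.percentile(v[m],[2,98]).round(3))
E
python3 door.py 3
```

```text
{'time_s': np.float64(4.1), 'qvel': array([ 0.007, -0.013,  0.024,  0.001,  0.009,  0.004]), 'position': array([ 0.541, -0.034,  0.146]), 'tcp_rot': array([ 0.199,  0.678, -0.199,  0.679]), 'wrist_force': array([0.859, 0.368, 0.016])}
side 247 theta 0.192 u range [-0.1244 -0.0855] v [-0.108  0.002]
scene 593 theta 0.13 u range [-0.1125 -0.0749] v [-0.1    0.108]
```

View pics/side3.png

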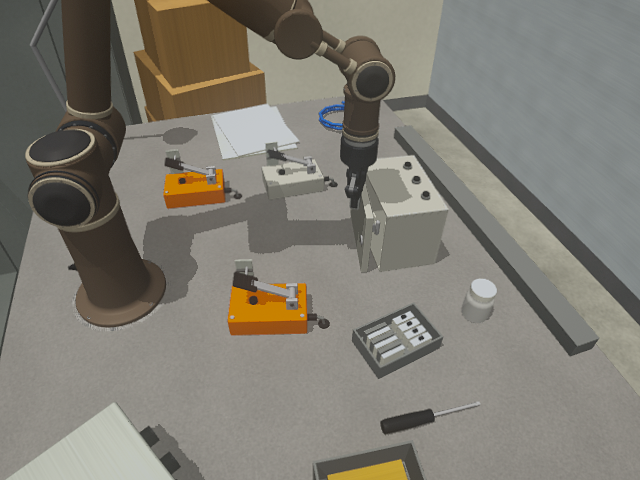

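Door at about 0.15 rad. Now slowly through the catch.

Call:
{"op": "arm_command", "data": {
  "moves": [
    {"tx": 0, "ty": 0.001, "tz": 0.004, "ax": 0, "ay": 0, "az": 0},
    {"tx": 0, "ty": 0.001, "tz": 0.008, "ax": 0, "ay": 0, "az": 0},
    {"tx": 0, "ty": 0.002, "tz": 0.012, "ax": 0, "ay": 0, "az": 0},
    {"tx": 0, "ty": 0.003, "tz": 0.016, "ax": 0, "ay": 0, "az": 0},
    {"tx": 0, "ty": 0.004, "tz": 0.02, "ax": 0, "ay": 0, "az": 0},
    {"tx": 0, "ty": 0.005, "tz": 0.023, "ax": 0, "ay": 0, "az": 0},
    {"tx": 0, "ty": 0.005, "tz": 0.023, "ax": 0, "ay": 0, "az": 0}
  ]
}}

```text
time_s: 4.9
position: [0.5621, -0.0424, 0.1463]
tcp_rot: [0.199, 0.678, -0.199, 0.679]
wrist_force: [-0.1, 1.0, -0.0]
opening: -0.003
```

```bash
python3 door.py 4
```

```text
{'time_s': np.float64(4.9), 'qvel': array([-0.   , -0.005,  0.007, -0.003, -0.005,  0.001]), 'position': array([ 0.562, -0.042,  0.146]), 'tcp_rot': array([ 0.199,  0.678, -0.199,  0.679]), 'wrist_force': array([-0.138,  1.045, -0.03 ])}
side 185 theta 0.015 u range [-0.11   -0.0731] v [-0.111  0.083]
scene 428 theta 0.004 u range [-0.0902 -0.0732] v [-0.104  0.108]
```

Call:
{"op": "arm_command", "data": {
  "moves": [
    {"tx": 0, "ty": 0.001, "tz": 0.002, "ax": 0, "ay": 0, "az": 0},
    {"tx": 0, "ty": 0.001, "tz": 0.004, "ax": 0, "ay": 0, "az": 0},
    {"tx": 0, "ty": 0.001, "tz": 0.004, "ax": 0, "ay": 0, "az": 0}
  ]
}}

```text
time_s: 5.3
position: [0.5625, -0.0426, 0.1461]
tcp_rot: [0.199, 0.681, -0.199, 0.676]
wrist_force: [-7.5, 2.5, 5.7]
opening: 0.001
```

Call:
{"op": "arm_command", "data": {
  "moves": [
    {"tx": 0, "ty": 0, "tz": 0.003, "ax": 0, "ay": 0, "az": 0},
    {"tx": 0, "ty": 0, "tz": 0.006, "ax": 0, "ay": 0, "az": 0},
    {"tx": 0, "ty": 0, "tz": 0.006, "ax": 0, "ay": 0, "az": 0}
  ]
}}

```text
time_s: 5.6
position: [0.5625, -0.0431, 0.1454]
tcp_rot: [0.2, 0.686, -0.199, 0.671]
wrist_force: [-17.3, 8.1, 13.7]
opening: 0.002
```

```bash
python3 door.py 5
```

```text
{'time_s': np.float64(5.6), 'qvel': array([ 0.003, -0.004,  0.005, -0.004, -0.01 ,  0.001]), 'position': array([ 0.562, -0.043,  0.145]), 'tcp_rot': array([ 0.2  ,  0.686, -0.199,  0.671]), 'wrist_force': array([-17.27 ,   8.063,  13.728])}
side 178 theta 0.019 u range [-0.1046 -0.0732] v [-0.111  0.094]
scene 432 theta 0.005 u range [-0.0879 -0.0733] v [-0.104  0.109]
```

The position holds still against 17 N and the depth fit gives θ of about 0.005, so the door is seated. I'll back off, rise and go to look at the grey console.

Call:
{"op": "arm_command", "data": {
  "moves": [
    {"tx": 0, "ty": 0, "tz": -0.01, "ax": 0, "ay": 0, "az": 0},
    {"tx": 0, "ty": 0, "tz": -0.03, "ax": 0, "ay": 0, "az": 0},
    {"tx": -0.02, "ty": 0, "tz": -0.06, "ax": 0, "ay": 0, "az": 0},
    {"tx": -0.06, "ty": 0.01, "tz": -0.08, "ax": 0.1, "ay": 0, "az": 0},
    {"tx": -0.1, "ty": 0.03, "tz": -0.1, "ax": 0.24, "ay": 0, "az": 0},
    {"tx": -0.115, "ty": 0.06, "tz": -0.13, "ax": 0.38, "ay": 0, "az": 0},
    {"tx": -0.115, "ty": 0.09, "tz": -0.165, "ax": 0.52, "ay": 0, "az": 0},
    {"tx": -0.115, "ty": 0.12, "tz": -0.2, "ax": 0.66, "ay": 0, "az": 0},
    {"tx": -0.115, "ty": 0.145, "tz": -0.235, "ax": 0.8, "ay": 0, "az": 0},
    {"tx": -0.115, "ty": 0.165, "tz": -0.26, "ax": 0.92, "ay": 0, "az": 0},
    {"tx": -0.115, "ty": 0.174, "tz": -0.274, "ax": 1.0, "ay": 0, "az": 0},
    {"tx": -0.115, "ty": 0.174, "tz": -0.274, "ax": 1.0, "ay": 0, "az": 0},
    {"tx": -0.115, "ty": 0.174, "tz": -0.274, "ax": 1.0, "ay": 0, "az": 0}
  ]
}}

```text
time_s: 7.0
position: [0.4342, 0.2478, 0.2614]
tcp_rot: [0.5, 0.5, -0.499, 0.501]
wrist_force: [0.1, -0.2, -0.8]
opening: 0.004
```

```bash
python3 door.py 6
python3 - <<'E'
from h import *
s=readout.state();print(s['position'].round(4),Ro.from_quat(s['tcp_rot']).as_matrix().round(3).tolist())
im,d=capture('wrist');save('wrist6',im);np.savez('/tmp/wrist6.npz',im=im,d=d,p=s['position'],r=s['tcp_rot'])
for n in ['console','paddle_top','index_mark']: print(n,[(round(r['conf'],2),np.round(r['pixel']).tolist()) for r in find_in(n,'wrist')][:4])
P=cloud('wrist',d,s)
m=(abs(P[...,2]-.05)<.004)&(d>0)&(im.min(2)>60)
n,l,st,_=cv2.connectedComponentsWithStats(m.astype(np.uint8))
for i in range(1,n):
    if st[i,4]>300: Q=P[l==i];print(st[i],cv2.minAreaRect((Q[:,:2]*1000).astype(np.float32)))
E
```

```text
{'time_s': np.float64(7.0), 'qvel': array([-0.027, -0.002,  0.002, -0.001,  0.003,  0.001]), 'position': array([0.434, 0.248, 0.261]), 'tcp_rot': array([ 0.5  ,  0.5  , -0.499,  0.501]), 'wrist_force': array([ 0.111, -0.169, -0.808])}
side 338 theta 0.001 u range [-0.0855 -0.0733] v [-0.109  0.101]
scene 412 theta 0.001 u range [-0.0864 -0.0732] v [-0.102  0.108]
[0.4344 0.247  0.2613] [[0.001, 1.0, 0.0], [-0.0, 0.0, -1.0], [-1.0, 0.001, 0.0]]
console [(0.87, [133.0, 97.0]), (0.63, [167.0, 362.0])]
paddle_top [(0.8, [176.0, 339.0]), (0.65, [140.0, 54.0]), (0.58, [166.0, 363.0])]
index_mark [(0.85, [135.0, 96.0]), (0.61, [166.0, 362.0])]
[541 111  68  82 417] ((682.7747802734375, 301.06744384765625), (83.98575592041016, 38.06873321533203), 73.4548568725586)
[ 282  116  163  103 9828] ((474.96099853515625, 277.85150146484375), (100.42527770996094, 160.3362274169922), 88.55707550048828)
[441 311 141  50 594] ((656.303955078125, 97.17404174804688), (169.8135986328125, 58.05455017089844), 15.68913745880127)
```

View pics/wrist6.png

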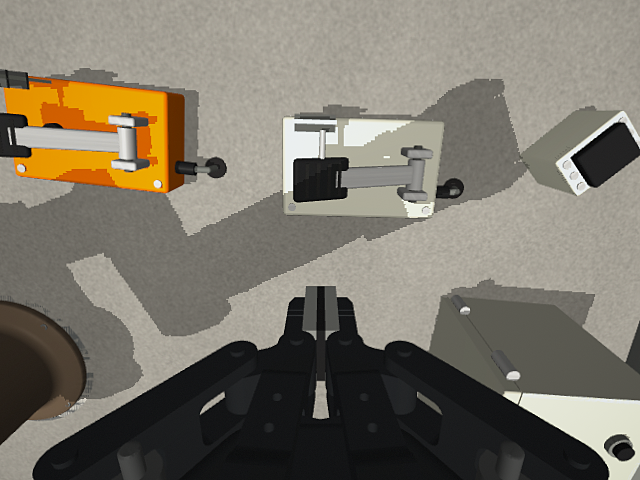

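View pics/side6.png

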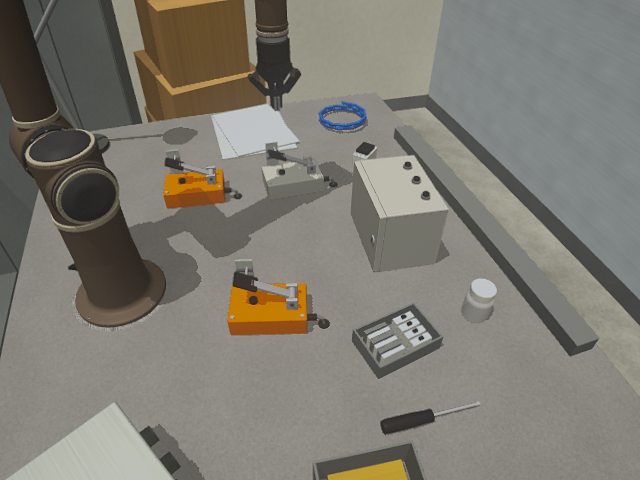

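The wrist picture shows the paddle at about (178,320), the pointer pin above it at (140,322) and the index plate at (125,313). The side view shows the door shut flush. Now I'll get the paddle position from depth.

Run:
```python
from h import *
z=np.load('/tmp/wrist6.npz');s=dict(position=z['p'],tcp_rot=z['r']);im=z['im'];P=cloud('wrist',z['d'],s)
m=np.zeros((480,640),bool);m[150:205,285:355]=1
m&=(im.max(2)<60)&(P[...,2]>.09)&(P[...,2]<.14)
Q=P[m];print(m.sum(),cv2.minAreaRect((Q[:,:2]*1000).astype(np.float32)),Q.mean(0),Q.min(0),Q.max(0))
A=np.c_[Q[:,:2]-Q[:,:2].mean(0),np.ones(len(Q))];print(np.linalg.lstsq(A,Q[:,2],rcond=None)[0])
y=np.radians(-1.44);c=np.array([.475,.2779])
R2=np.array([[np.cos(y),-np.sin(y)],[np.sin(y),np.cos(y)]])
for th in [0,.1,.15,.22,.29]:
    a=.44-th;x=.05-.1*np.cos(a)+.004*np.sin(a);zz=.068+.1*np.sin(a)+.004*np.cos(a);print(th,c+R2@[x,0],zz)
```

```text
2135 ((434.4167785644531, 279.03076171875), (35.45235824584961, 45.81718063354492), 88.64922332763672) [0.43229606 0.27972384 0.11678493] [0.41130063 0.26106049 0.10383209] [0.45752144 0.2968569  0.12656762]
[-0.44507939  0.0037113   0.11678493]
0 [0.43624084 0.27887433] 0.11421295315947982
0.1 [0.43207204 0.27897912] 0.10511972787619482
0.15 [0.43033353 0.27902283] 0.10042819801253436
0.22 [0.42829793 0.279074  ] 0.09372655210540937
0.29 [0.42673589 0.27911326] 0.0868988975591041
```

The paddle's slope (0.445) and position match the model. I'll move over it and stop above it.

Call:
{"op": "arm_command", "data": {
  "moves": [
    {"tx": 0.01, "ty": -0.003, "tz": -0.015, "ax": 0, "ay": 0, "az": 0},
    {"tx": 0.04, "ty": -0.006, "tz": -0.031, "ax": 0, "ay": 0, "az": 0},
    {"tx": 0.08, "ty": -0.006, "tz": -0.031, "ax": 0, "ay": 0, "az": 0},
    {"tx": 0.115, "ty": -0.006, "tz": -0.031, "ax": 0, "ay": 0, "az": 0},
    {"tx": 0.131, "ty": -0.006, "tz": -0.031, "ax": 0, "ay": 0, "az": 0},
    {"tx": 0.131, "ty": -0.006, "tz": -0.031, "ax": 0, "ay": 0, "az": 0},
    {"tx": 0.131, "ty": -0.006, "tz": -0.031, "ax": 0, "ay": 0, "az": 0}
  ]
}}

```text
time_s: 8.0
position: [0.4277, 0.2792, 0.13]
tcp_rot: [0.5, 0.5, -0.5, 0.5]
wrist_force: [0.7, 0.3, 0.5]
opening: 0.001
```

Run:
```python
from h import *
s=readout.state();print(s['position'].round(4),s['wrist_force'].round(2))
im,d=capture('wrist');save('wrist7',im)
im,d=capture('side');k=cv2.resize(im[120:220,220:345],(750,600),interpolation=cv2.INTER_CUBIC);save('side7',k)
```

```text
[0.4277 0.2792 0.13  ] [0.72 0.34 0.53]
```

View pics/wrist7.png

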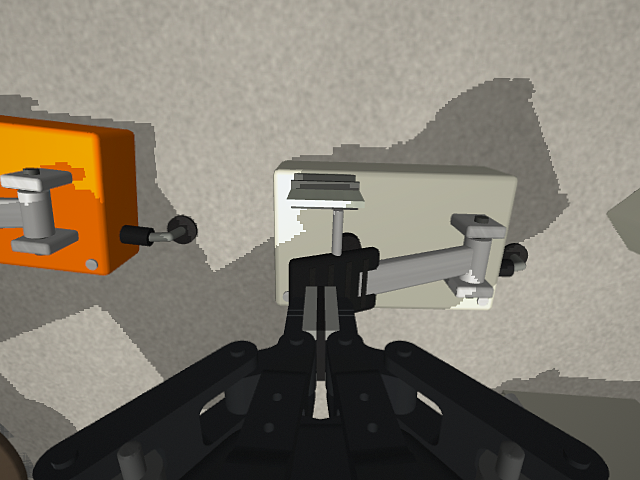

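View pics/side7.png

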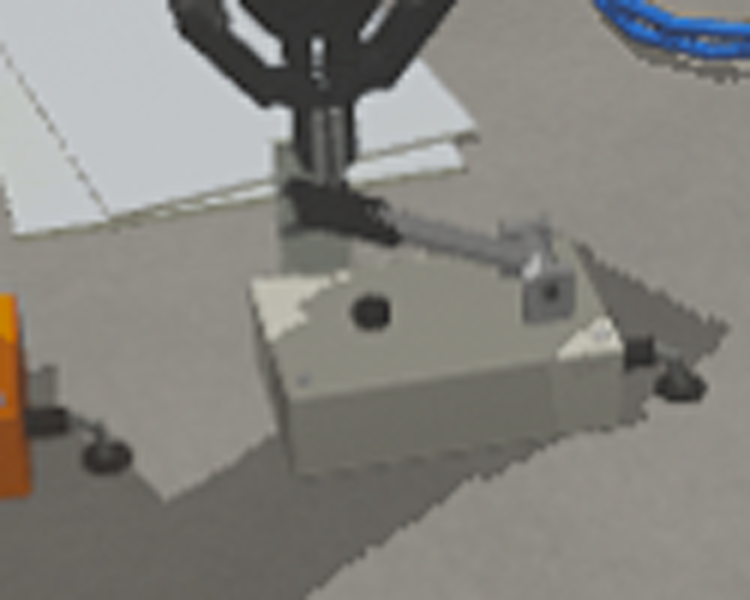

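The fingers are centred just above the paddle and clear of the pin and plate. Now I'll press, stopping early to check.

Call:
{"op": "arm_command", "data": {
  "moves": [
    {"tx": 0.006, "ty": 0, "tz": 0, "ax": 0, "ay": 0, "az": 0},
    {"tx": 0.012, "ty": 0, "tz": 0, "ax": 0, "ay": 0, "az": 0},
    {"tx": 0.017, "ty": 0, "tz": 0, "ax": 0, "ay": 0, "az": 0},
    {"tx": 0.021, "ty": 0, "tz": 0, "ax": 0, "ay": 0, "az": 0},
    {"tx": 0.025, "ty": 0, "tz": 0, "ax": 0, "ay": 0, "az": 0},
    {"tx": 0.028, "ty": 0, "tz": 0, "ax": 0, "ay": 0, "az": 0},
    {"tx": 0.028, "ty": 0, "tz": 0, "ax": 0, "ay": 0, "az": 0}
  ]
}}

```text
time_s: 8.8
position: [0.4279, 0.279, 0.1027]
tcp_rot: [0.5, 0.5, -0.5, 0.5]
wrist_force: [-1.6, -0.6, 7.1]
opening: 0.003
```

Call:
{"op": "arm_command", "data": {
  "moves": [
    {"tx": 0.003, "ty": 0, "tz": 0, "ax": 0, "ay": 0, "az": 0},
    {"tx": 0.005, "ty": 0, "tz": 0, "ax": 0, "ay": 0, "az": 0},
    {"tx": 0.005, "ty": 0, "tz": 0, "ax": 0, "ay": 0, "az": 0}
  ]
}}

```text
time_s: 9.1
position: [0.4274, 0.2792, 0.0978]
tcp_rot: [0.5, 0.5, -0.5, 0.499]
wrist_force: [-3.1, 0.4, 8.0]
opening: -0.0
```

Run:
```python
from h import *
s=readout.state();print(s['time_s'],s['position'].round(4),s['wrist_force'].round(2))
y=np.radians(-1.44);c=np.array([.475,.2779]);R2=np.array([[np.cos(y),-np.sin(y)],[np.sin(y),np.cos(y)]])
for cam in ['wrist','scene','side']:
    im,d=capture(cam);np.savez('/tmp/%s8.npz'%cam,im=im,d=d)
    P=cloud(cam,d,s);q=(P[...,:2]-c)@R2;zz=P[...,2]
    m=(d>0)&(abs(q[...,1])<.006)&(q[...,0]>-.015)&(q[...,0]<.035)&(zz>.066)&(zz<.12)&(im.min(2)>70)
    if m.sum()>15:
        f=np.polyfit(q[...,0][m],zz[m],1);print(cam,m.sum(),'lever slope',np.arctan(-f[0]).round(3),'theta',(.44-np.arctan(-f[0])).round(3))
    # sides: paddle pin
    m=(d>0)&(q[...,1]>.021)&(q[...,1]<.04)&(q[...,0]>-.08)&(q[...,0]<-.015)&(zz>.06)&(zz<.135)
    if m.sum()>5: print('   pin',m.sum(),np.median(q[m],0).round(4),np.percentile(zz[m],[10,50,90]).round(4))
    if cam=='wrist':k=im[120:320,220:540]
    else:
        u,v=proj(cam,[.43,.28,.09])[0].astype(int);k=im[v-40:v+40,u-64:u+64]
    save(cam+'8',cv2.resize(k,(800,500),interpolation=cv2.INTER_CUBIC))
```

```text
9.1 [0.4274 0.2792 0.0978] [-3.13  0.44  7.99]
wrist 1877 lever slope 0.246 theta 0.194
   pin 317 [-0.0471  0.0279] [0.0938 0.0951 0.0959]
scene 114 lever slope 0.24 theta 0.2
   pin 40 [-0.0455  0.0377] [0.0813 0.0951 0.1031]
side 37 lever slope 0.241 theta 0.199
```

View pics/wrist8.png

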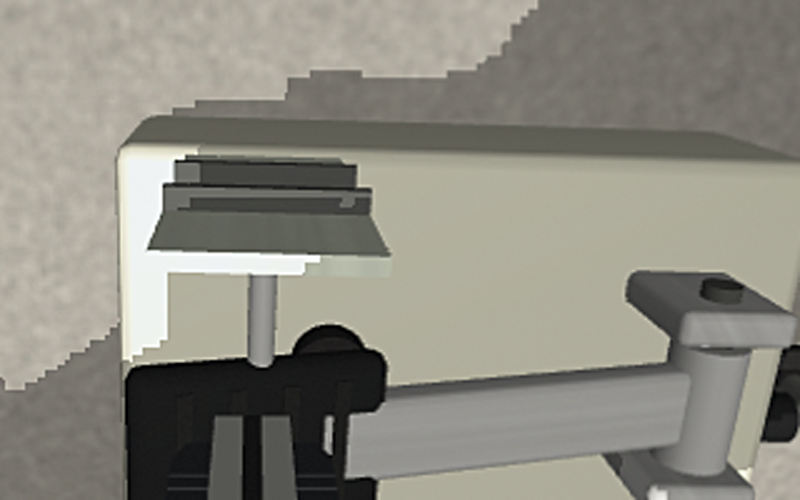

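View pics/side8.png

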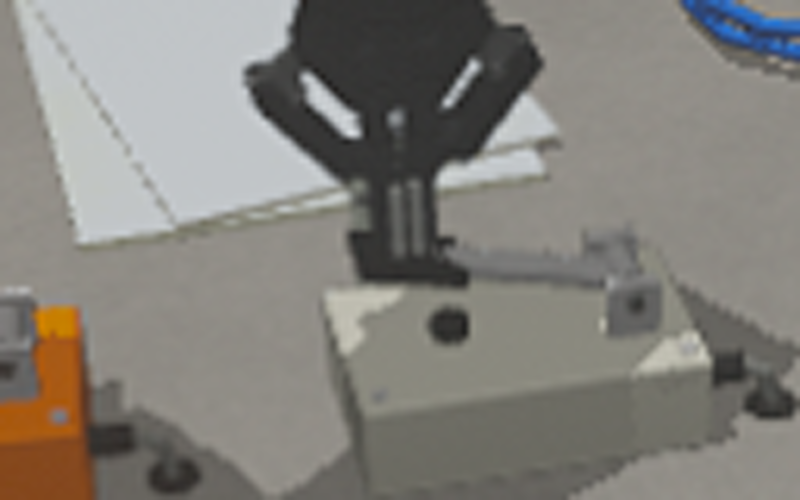

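View pics/scene8.png

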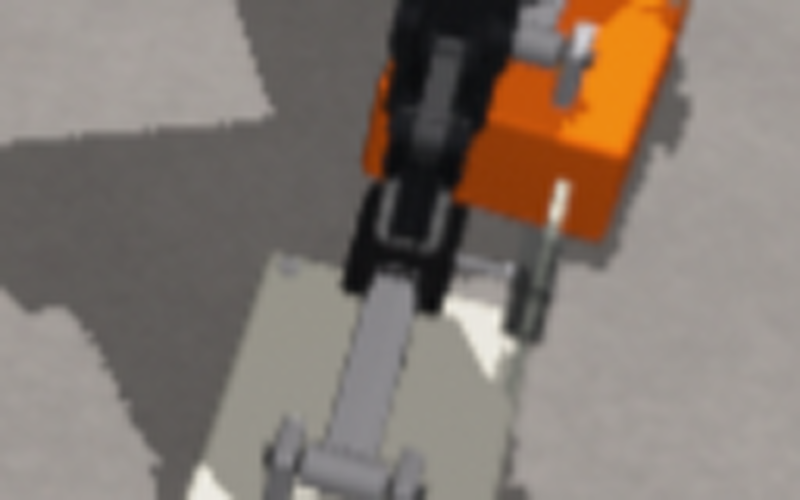

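All three cameras put the lever at about 0.197, with the pin centre at about 92.5 mm. I'll press 2 mm deeper, to about 0.22, and hold.

Call:
{"op": "arm_command", "data": {
  "moves": [
    {"tx": 0.001, "ty": 0, "tz": 0, "ax": 0, "ay": 0, "az": 0},
    {"tx": 0.002, "ty": 0, "tz": 0, "ax": 0, "ay": 0, "az": 0},
    {"tx": 0.002, "ty": 0, "tz": 0, "ax": 0, "ay": 0, "az": 0},
    {"tx": 0.002, "ty": 0, "tz": 0, "ax": 0, "ay": 0, "az": 0},
    {"tx": 0.002, "ty": 0, "tz": 0, "ax": 0, "ay": 0, "az": 0},
    {"tx": 0.002, "ty": 0, "tz": 0, "ax": 0, "ay": 0, "az": 0},
    {"tx": 0.002, "ty": 0, "tz": 0, "ax": 0, "ay": 0, "az": 0},
    {"tx": 0.002, "ty": 0, "tz": 0, "ax": 0, "ay": 0, "az": 0},
    {"tx": 0.002, "ty": 0, "tz": 0, "ax": 0, "ay": 0, "az": 0},
    {"tx": 0.002, "ty": 0, "tz": 0, "ax": 0, "ay": 0, "az": 0},
    {"tx": 0.002, "ty": 0, "tz": 0, "ax": 0, "ay": 0, "az": 0},
    {"tx": 0.002, "ty": 0, "tz": 0, "ax": 0, "ay": 0, "az": 0},
    {"tx": 0.002, "ty": 0, "tz": 0, "ax": 0, "ay": 0, "az": 0},
    {"tx": 0.002, "ty": 0, "tz": 0, "ax": 0, "ay": 0, "az": 0},
    {"tx": 0.002, "ty": 0, "tz": 0, "ax": 0, "ay": 0, "az": 0},
    {"tx": 0.002, "ty": 0, "tz": 0, "ax": 0, "ay": 0, "az": 0},
    {"tx": 0.002, "ty": 0, "tz": 0, "ax": 0, "ay": 0, "az": 0},
    {"tx": 0.002, "ty": 0, "tz": 0, "ax": 0, "ay": 0, "az": 0},
    {"tx": 0.002, "ty": 0, "tz": 0, "ax": 0, "ay": 0, "az": 0},
    {"tx": 0.002, "ty": 0, "tz": 0, "ax": 0, "ay": 0, "az": 0}
  ]
}}

```text
time_s: 11.25
position: [0.4272, 0.2792, 0.0961]
tcp_rot: [0.5, 0.5, -0.5, 0.499]
wrist_force: [-3.1, 0.9, 8.9]
opening: -0.003
```

Call:
{"op": "arm_command", "data": {
  "moves": [
    {"tx": 0, "ty": 0, "tz": 0, "ax": 0, "ay": 0, "az": 0},
    {"tx": 0, "ty": 0, "tz": 0, "ax": 0, "ay": 0, "az": 0},
    {"tx": 0, "ty": 0, "tz": 0, "ax": 0, "ay": 0, "az": 0},
    {"tx": 0, "ty": 0, "tz": 0, "ax": 0, "ay": 0, "az": 0},
    {"tx": 0, "ty": 0, "tz": 0, "ax": 0, "ay": 0, "az": 0},
    {"tx": 0, "ty": 0, "tz": 0, "ax": 0, "ay": 0, "az": 0},
    {"tx": 0, "ty": 0, "tz": 0, "ax": 0, "ay": 0, "az": 0},
    {"tx": 0, "ty": 0, "tz": 0, "ax": 0, "ay": 0, "az": 0},
    {"tx": 0, "ty": 0, "tz": 0, "ax": 0, "ay": 0, "az": 0},
    {"tx": 0, "ty": 0, "tz": 0, "ax": 0, "ay": 0, "az": 0},
    {"tx": 0, "ty": 0, "tz": 0, "ax": 0, "ay": 0, "az": 0},
    {"tx": 0, "ty": 0, "tz": 0, "ax": 0, "ay": 0, "az": 0},
    {"tx": 0, "ty": 0, "tz": 0, "ax": 0, "ay": 0, "az": 0},
    {"tx": 0, "ty": 0, "tz": 0, "ax": 0, "ay": 0, "az": 0},
    {"tx": 0, "ty": 0, "tz": 0, "ax": 0, "ay": 0, "az": 0},
    {"tx": 0, "ty": 0, "tz": 0, "ax": 0, "ay": 0, "az": 0},
    {"tx": 0, "ty": 0, "tz": 0, "ax": 0, "ay": 0, "az": 0},
    {"tx": 0, "ty": 0, "tz": 0, "ax": 0, "ay": 0, "az": 0},
    {"tx": 0, "ty": 0, "tz": 0, "ax": 0, "ay": 0, "az": 0},
    {"tx": 0, "ty": 0, "tz": 0, "ax": 0, "ay": 0, "az": 0}
  ]
}}

```text
time_s: 13.25
position: [0.4272, 0.2792, 0.0961]
tcp_rot: [0.5, 0.5, -0.5, 0.499]
wrist_force: [-3.4, 0.5, 8.1]
opening: -0.001
```

```bash
python3 door.py 9
python3 - <<'E'
from h import *
s=readout.state();print(s['time_s'],s['position'].round(4),s['wrist_force'].round(2))
y=np.radians(-1.44);c=np.array([.475,.2779]);R2=np.array([[np.cos(y),-np.sin(y)],[np.sin(y),np.cos(y)]])
for cam in ['wrist','scene','side']:
    im,d=capture(cam);P=cloud(cam,d,s);q=(P[...,:2]-c)@R2;zz=P[...,2]
    m=(d>0)&(abs(q[...,1])<.006)&(q[...,0]>-.015)&(q[...,0]<.035)&(zz>.066)&(zz<.12)&(im.min(2)>70)
    f=np.polyfit(q[...,0][m],zz[m],1);print(cam,m.sum(),'theta',(.44-np.arctan(-f[0])).round(3))
    if cam=='wrist':
        m=(d>0)&(q[...,1]>.021)&(q[...,1]<.04)&(q[...,0]>-.08)&(q[...,0]<-.015)&(zz>.06)&(zz<.135)
        print('pin top',np.median(zz[m]))
    else:
        o=np.load('/tmp/%s0.npz'%cam)['im'].astype(int);D=np.abs(o-im).max(2);print('ok')
E
```

```text
{'time_s': np.float64(13.25), 'qvel': array([-0.002, -0.   , -0.   , -0.001,  0.   ,  0.001]), 'position': array([0.427, 0.279, 0.096]), 'tcp_rot': array([ 0.5  ,  0.5  , -0.5  ,  0.499]), 'wrist_force': array([-3.415,  0.476,  8.072])}
side 331 theta 0.001 u range [-0.0858 -0.0735] v [-0.109  0.101]
scene 421 theta 0.003 u range [-0.0863 -0.0732] v [-0.103  0.108]
13.35 [0.4272 0.2792 0.0961] [-3.57  0.93  9.01]
wrist 1898 theta 0.211
pin top 0.09349723735551854
scene 110 theta 0.216
ok
side 33 theta 0.227
ok
```

View pics/scene9.png

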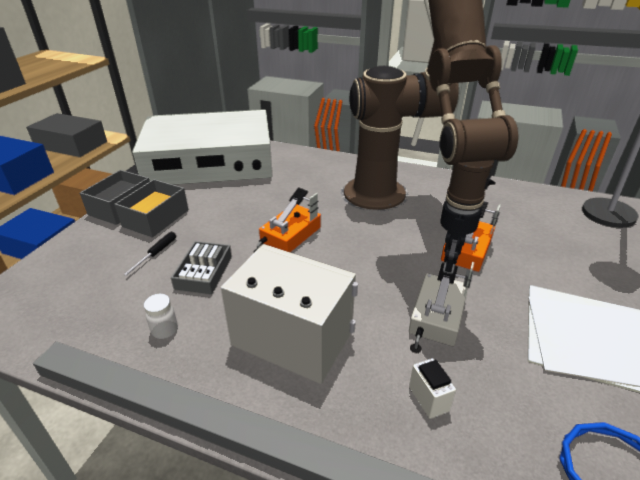

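The scene picture shows the door shut, the grey lever held, and the tray, jar, contactor and screwdriver where they were. I'm handing the job in.

```bash
python3 -c "
from rig import order;print(order.finish_job())"
```

```text
the job is handed in; nothing more can be done
None
```

I pushed the enclosure door shut first. Then I pressed the grey station's lever half way and handed the job in at about 13.5 s, still holding it.

- **Door:** After it passed the catch it did not move against a push of about 17 N. The depth measurements put it at 0.001 to 0.003 rad, under the 0.015 that counts as seated. It was still shut on the last look, with the lever held.
- **Lever:** It was held for about 4 s, with roughly 8 to 9 N at the paddle. The three cameras gave 0.211, 0.216 and 0.227 against the target of 0.22. The pin centre was about 91 mm above the bench, between the ridges at 79 and 100 mm, and the lever never went near its bottom stop.
- **Other things on the bench:** The tray, contactor, jar and screwdriver look unmoved when comparing the pictures by eye. I did not measure this.
- **Failures and disagreements:** My first move call was refused because it left out some keys, and nothing moved. While the gripper was pushing the door, the side camera's fit read about 0.015 to 0.019, with the gripper partly in its view. The scene camera read 0.005 then, and both read about 0.001 once the gripper was clear.

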